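# Open the honey canister and hold its cap over the neck

## Robot

A 7-joint arm with a two-finger parallel gripper is mounted at the origin on the work surface. World frame = base frame: x ahead of the robot, y to its left, z up, the work surface at z = 0. Lengths are in m, angles in rad, forces in N, time in s.
With the tool pointing down it reaches from about 0.35 to 0.9 m from the base axis. Payload 19.9 kg.
Tool frame: the origin (TCP) lies at the very end of the fingers, on their centre line; the grasp point (between the pads) lies 19 mm behind it; z points along the fingers, x is the direction in which the jaws open and shut, and the axes are right-handed (so a half turn about z gives the same grasp; the last joint's range is limited). The gripper opens to 94 mm and grips with 3 to 60 N. Pads are 16 mm wide; open, the fingers measure 119 mm over their backs; the gripper's body (75 mm by 177 mm) begins 78 mm behind the grasp point.
Start: joints at [-1.323, 0.417, -0.01, 1.614, 0.005, 1.111, -0.053], TCP at [0.178, 0.599, 0.205] pointing down, gripper open.
Joint ranges: [-2.81, 2.81], [-0.39, 2.02], [-1.27, 1.25], [0.06, 2.57], [-1.19, 4.33], [0.19, 2], [-2.82, 2.82]. Speed limits (rad/s): [1.89, 1.89, 2.39, 2.39, 3.01, 3.01, 3.01].

## Interface

Orientations are given as [roll, pitch, yaw] about the fixed x, y, z axes, in that order (R = Rz(yaw) Ry(pitch) Rx(roll)).
In Python, from rig import sensors, viewer, order gives the robot as it stands.
- The arm moves only by the shell command python3 -m inch 'ROWS'. ROWS is JSON, a list of rows, each a list of 7 numbers: the closure, from 0 (fully open) to 1 (shut), then the shift along the tool's x, y, z each as a share of 20 cm, from -1 to 1, then the turn, a rotation vector about the tool's x, y, z each as a share of 90 degrees, from -1 to 1. A call has 1 to 12 rows; each row is the pose to reach, as a shift and turn from the pose measured when the call began, along the tool's axes at that moment; what a row does not reach only later rows make up. A row lasts 1/8 s, in which the tool goes at most 62.5 mm and 10.7 degrees, less where a joint would pass 70% of its speed; a pose out of reach is approached as far as the arm can. A call with a number of a shift or a turn outside -1 to 1 is refused whole. A call with a gripper value outside its range is refused whole. The fingers move at their own pace and stop on an object; the grip force is fixed at half the most. Time passes only in rows, so rows that repeat a pose let the fingers close. It gives the time, the measured TCP pose, the force and the opening at its end, in the units of the state.
- sensors.get_obs(): the state, without advancing time (a new reading comes with each control period).
- viewer.capture(name): name is "side" or "top"; returns the picture (400x640x3 uint8, blue, green, red); there is no depth.
- viewer.camera_info(name): a dict with "fx", "fy", "cx", "cy" (pixels), "pose" (4x4, takes a point from camera to world coordinates). Camera axes: x right, y down, z forward; pixel columns grow to the right and rows downward; lengths in m; the calibration is good to about 2 mm. A picture is of the moment at which its call begins. camera_info takes no time and is no camera call.
- order.finish_job(): hands the job in, once; it reports no verdict.
The state is a dict: "t": time; "qpos": joint angles; "dq": joint speeds; "joint_torque": joint torques, N m; "ee_pos": TCP position; "ee_rot": TCP orientation; "ft_force": force on the tool from outside, world axes, zero at the start; "torque": the same for the moment, N m; "finger_gap": finger opening in m.
Only numpy, scipy, OpenCV 4.12 (cv2) and the standard library are available. Lean on these libraries where they do the work, as an engineer would, in place of code of your own. Each camera call takes 0.05 s, during which the arm holds its last target.

## Task

Open the steel honey canister: swing its black-gripped carry handle out from above the yellow cap until it snaps into its end catch, and leave it there. Then loosen the twist-lock cap - nobody knows if it is left- or right-handed, so gently try one way and, if it stops almost at once, the other - turn it well past its lock (about 60 degrees) while it still sits on the neck, and lift it off. Finish while still holding the cap in the gripper, level and still, about 10 cm straight above the neck so that it drips back in, and don't knock the other things on the counter.

Things in the scene. Friction and masses are not known exactly. Their poses are not given: they have to be found in the camera images.
- canister: brushed-steel honey canister, 140 (x) by 170 (y) mm, 130 mm tall, heavy and fixed to the counter, with a flat round gauge 11 mm high on its top at y = -57 mm. Origin: centre of its underside; z up; the handle swings out towards its +x. It lies at any yaw within about 35 degrees of the world axes.
- neck (a point): centre of the canister's flat top, 130 mm above the counter and on the cap's axis, where the cap's underside rests; the neck itself stands 17 mm high here, hidden under the cap. Axes as the canister.
- handle_hinge (a point): middle of the handle's hinge line, 140 mm above the counter, straight above the canister's centre; the hinge line is the canister's y axis, with pivots at 96 mm either side.
- handle (a joint): angle of the carry handle, rad: 0 = upright, bar straight above the cap; grows as it swings to the canister's +x; end stop with catch at 1.25 (bar 109 mm out and 36 mm above the hinge line). Starts at 0 to 0.25. It is stiff, about 1 N at the bar, and 3 to 9 N from 0.8 to 1.05 where it rides over a brass catch ball beside its arm; then it snaps to the stop and stays.
- handle_bar (a point): middle of the handle's black grip, a round bar 16 mm thick and 110 mm long along the canister's y axis, 115 mm from the hinge line. Its frame turns with the handle.
- cap: yellow cap: skirt 58 mm across, 28 mm tall; on it a wing grip 33 mm tall (61 mm in all), mass 100 to 210 g. Origin: centre of its underside. At the start it sits on the canister's top, its axes as the canister's, so the wing lies along the handle's bar. Lugs inside it lock under the neck's rim; unlocked, 20 mm of straight lift clears the neck.
- cap_wing (a point): centre of the wing grip (slab 16 mm thick along cap x, 44 long along y), 45 mm above the cap's underside, 17 above the skirt; axes as the cap. Grip across the 16 mm. The wrong way, the cap turns some 7 to 10 degrees to a hard stop; the right way it turns lightly and lifts free once past 50 degrees (up to 120). Which way is right differs each time and cannot be seen.
- jar_a: honey jar, 66 mm wide, 100 mm tall, amber with yellow lid, beside the canister. Origin: centre of its underside; leave it alone.
- jar_b: a second honey jar like it, on the canister's other side. Origin: centre of its underside; leave it alone.
- can_red: tin with red label, 68 mm wide, 85 mm tall. Origin: centre of its underside; leave it alone.
- bowl: white bowl, 110 mm wide, 40 mm tall. Origin: centre of its underside; leave it alone.
- mug: blue mug, 80 mm wide, 85 mm tall. Origin: centre of its underside; leave it alone.
- spoon: metal spoon lying on the counter. Origin: centre of its underside; leave it alone.
- weight: brass scale weight, 44 mm wide, 35 mm tall. Origin: centre of its underside; leave it alone.
There are look-alikes about, which are no part of the job. There is more than one size of the cap; the job needs the middle-sized.

How it is judged:
By the outcome, as a careful person would: the job done as asked, in the order asked, and still so for the second after the job is handed in, while the arm keeps its last pose, push and grip.
It also fails if it takes over 58 s, if anything falls off the work surface, if the arm or the gripper's body presses on something with over 40 N, if the wrist force passes 120 N, or if a joint passes its speed limit or range.

## Working session

There is one attempt and no reset: what is moved stays moved. The work goes in short steps, Python scripts to look and compute and a shell command to move; the robot and the scene stay as the last step left them, time stands still between calls to the robot, and variables do not carry over. Pictures are saved under pics/ and viewed, and the job is handed in when it is done.

```bash
mkdir -p pics; ls; cat > h.py <<'E'
import numpy as np, cv2
from rig import sensors, viewer, order
def save(n,f):
    im=viewer.capture(n); cv2.imwrite('pics/'+f,im); return im
E
python3 - <<'E'
from h import *
for n in ('top','side'):
    save(n,n+'0.png'); c=viewer.camera_info(n); print(n,c['fx'],c['fy'],c['cx'],c['cy']); print(np.round(c['pose'],3))
o=sensors.get_obs(); print(o)
E
```

```text
pics
top 482.8406435504545 482.8406435504545 319.23932849428513 203.09646243570737
[[-1.700e-02 -9.830e-01  1.820e-01  2.860e-01]
 [-1.000e+00  1.800e-02  1.000e-03 -1.600e-02]
 [-5.000e-03 -1.820e-01 -9.830e-01  1.457e+00]
 [ 0.000e+00  0.000e+00  0.000e+00  1.000e+00]]
side 362.168800396378 362.168800396378 318.4756837293389 191.9513892890607
[[ 0.979 -0.155  0.134  0.334]
 [-0.205 -0.718  0.666 -0.743]
 [-0.007 -0.679 -0.734  1.015]
 [ 0.     0.     0.     1.   ]]
{'t': 0.1, 'qpos': array([-1.32348077,  0.41788631, -0.01033357,  1.61413664,  0.00469615,
        1.11069392, -0.05299979]), 'dq': array([ 0.00168976, -0.00098001,  0.00047452, -0.00282248, -0.00146409,
        0.00081276,  0.00120655]), 'joint_torque': array([ 2.56620806e-03, -8.52585483e+01,  6.39900304e-01, -4.26694357e+01,
       -4.90169961e-02,  1.66534376e-02,  5.96312043e-05]), 'ee_pos': array([0.17790306, 0.59877929, 0.20489563]), 'ee_rot': array([3.14152251e+00, 1.09787602e-03, 1.28201526e+00]), 'ft_force': array([-0.37835466,  0.23149775, -0.68299465]), 'torque': array([-0.01612849,  0.01207156, -0.03334865]), 'finger_gap': 0.09394901255080226}
```

View pics/top0.png

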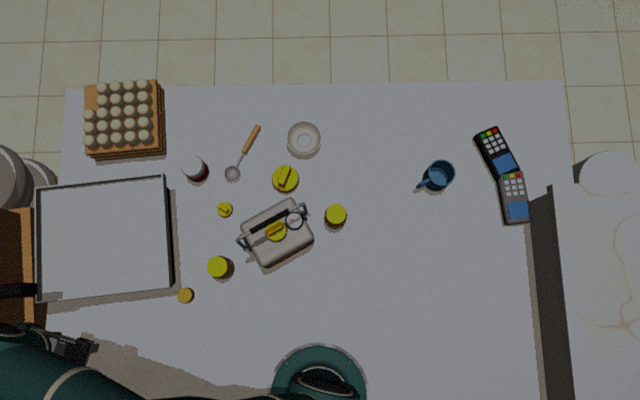

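View pics/side0.png

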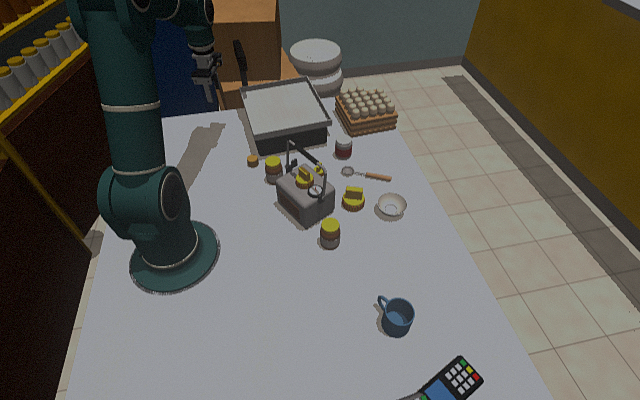

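The top view shows these yellow items: the cap on the canister (277,231), a large loose cap (286,178), a small cap (224,210), and jar lids (219,267) and (336,215). The brass weight is at (185,295). I choose the middle-sized cap on the canister at (277,231), under the black bar, and check it in a close crop.

```bash
python3 - <<'E'
from h import *
a=cv2.imread('pics/top0.png')[160:290,190:360]; b=cv2.imread('pics/side0.png')[125:255,235:415]
f=lambda a:np.clip(cv2.resize(a,None,fx=4.4,fy=4.4,interpolation=cv2.INTER_CUBIC).astype(float)*1.5,0,255)
cv2.imwrite('pics/tc.png',f(a));cv2.imwrite('pics/sc.png',f(b))
E
```

```text
[ WARN:0@0.681] global loadsave.cpp:1063 imwrite_ Unsupported depth image for selected encoder is fallbacked to CV_8U.
```

View pics/tc.png

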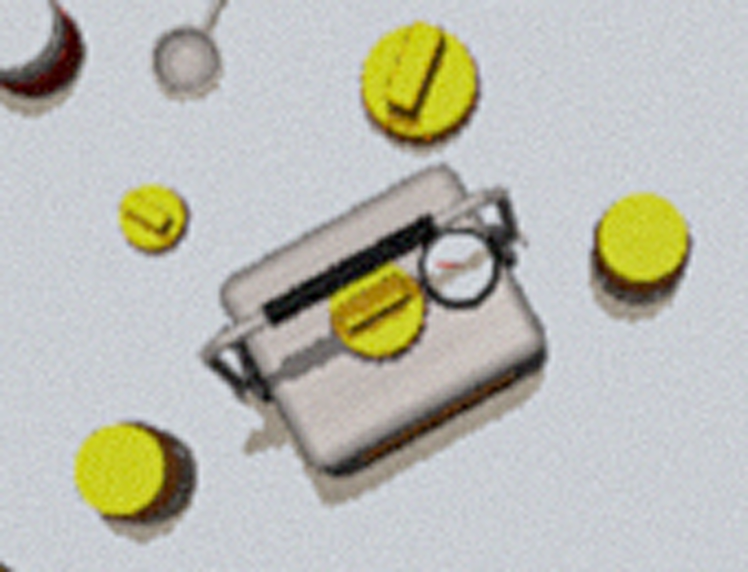

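View pics/sc.png

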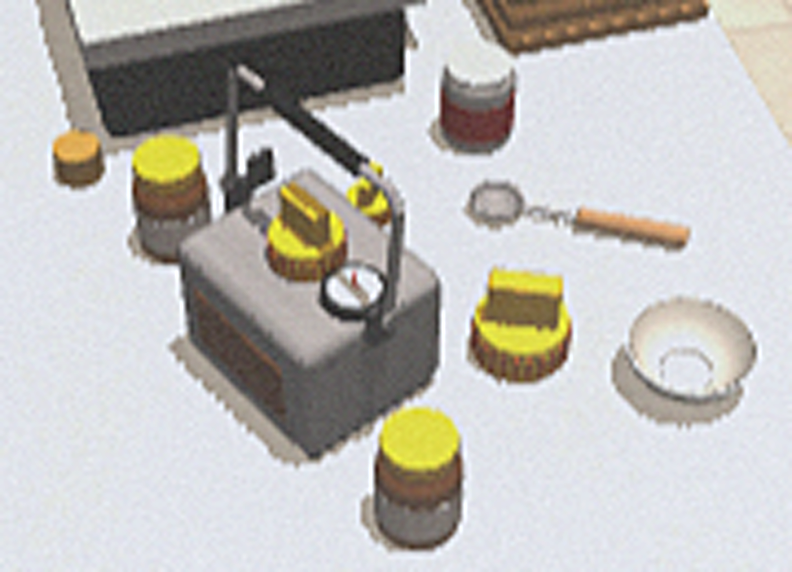

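The crops show the medium cap with its wing under the black bar and the gauge to the right, so canister +y points image-left and +x away from the robot. I fit the pose from these points in both cameras.

```bash
cat >> h.py <<'E'
def proj(n,P):
    c=viewer.camera_info(n);T=np.linalg.inv(c['pose']);p=(T[:3,:3]@np.asarray(P,float).T).T+T[:3,3]
    return np.c_[c['fx']*p[:,0]/p[:,2]+c['cx'],c['fy']*p[:,1]/p[:,2]+c['cy']]
def ray(n,u,v,z):
    c=viewer.camera_info(n);M=np.array(c['pose']);d=M[:3,:3]@np.array([(u-c['cx'])/c['fx'],(v-c['cy'])/c['fy'],1])
    return M[:3,3]+d*(z-M[2,3])/d[2]
def can(x,y,yaw,pts):
    R=np.array([[np.cos(yaw),-np.sin(yaw),0],[np.sin(yaw),np.cos(yaw),0],[0,0,1]]); return np.asarray(pts)@R.T+[x,y,0]
E
python3 - <<'E'
from h import *
from scipy.optimize import least_squares
tc=lambda u,v:(u/4.4+190-.4,v/4.4+160-.4)
sc=lambda u,v:(u/4.4+235-.4,v/4.4+125-.4)
def pts(th): 
    bx,bz=.115*np.sin(th),.14+.115*np.cos(th)
    return [[0,-.057,.141],[0,0,.158],[bx,.055,bz],[bx,-.055,bz]]
T=np.array([tc(460,266),tc(377,310),tc(270,311),tc(432,225)])
S=np.array([sc(355,291),sc(307,238),sc(265,90),sc(367,172)])
f=lambda p:np.r_[(proj('top',can(*p[:3],pts(p[3])))-T).ravel(),(proj('side',can(*p[:3],pts(p[3])))-S).ravel()]
r=least_squares(f,[.5,0.1,.5,.1]);print(r.x,np.degrees(r.x[2]));print(r.fun.reshape(-1,2).round(1))
p=r.x; c=lambda q:can(*p[:3],[q])[0].round(3)
print('bar',c(pts(p[3])[2]),c(pts(p[3])[3]),'end bar',c([.109,0,.176]))
for n,u,v,z in (('jarL',120,470,.1),('jarR',642,240,.1),('big',420,82,.035),('small',152,218,.03)):print(n,ray('top',*tc(u,v),z).round(3))
E
```

```text
[0.4558672  0.1060018  0.4983083  0.11151835] 28.550962257955142
[[ 0.   0.2]
 [ 0.1 -0.4]
 [-0.9  0.8]
 [ 0.7 -1. ]
 [-0.1  0.1]
 [-0.3 -0.7]
 [ 0.6  1. ]
 [-0.6 -0.2]]
bar [0.441 0.16  0.254] [0.493 0.064 0.254] end bar [0.552 0.158 0.176]
jarL [0.363 0.275 0.1  ]
jarR [ 0.505 -0.06   0.1  ]
big [0.628 0.088 0.035]
small [0.537 0.272 0.03 ]
```

```bash
cat >> h.py <<'E'
from scipy.spatial.transform import Rotation as Ro
C=(.4559,.1060,.4983)
def togo(cx,cy,z,dyaw=0):
    "target in canister frame (m), z world, tool x at can yaw+dyaw, pointing down -> shares"
    o=sensors.get_obs(); R=Ro.from_euler('xyz',o['ee_rot']); t=can(*C,[[cx,cy,z]])[0]
    G=Ro.from_euler('xyz',[np.pi,0,C[2]+dyaw])
    print('t',round(o['t'],2),'tcp',o['ee_pos'].round(4),'rot',o['ee_rot'].round(3),'gap',round(o['finger_gap'],4),'F',o['ft_force'].round(1),'T',o['torque'].round(2))
    print('shift',(R.inv().apply(t-o['ee_pos'])/.2).round(3),'turn',((R.inv()*G).as_rotvec()/(np.pi/2)).round(3),'target',t.round(3), 'q7',o['qpos'].round(2))
def where():
    o=sensors.get_obs(); R=can(0,0,-C[2],[o['ee_pos']-[C[0],C[1],0]])[0]
    print('t',round(o['t'],2),'can-frame tcp',R.round(4),'relyaw',np.degrees(o['ee_rot'][2]-C[2]).round(1),'F',can(0,0,-C[2],[o['ft_force']])[0].round(1),'T',o['torque'].round(2),'gap',round(o['finger_gap'],4))
E
python3 -c "
from h import *
togo(-.06,0,.33)"
```

```text
t 0.1 tcp [0.1779 0.5988 0.2049] rot [3.142e+00 1.000e-03 1.282e+00] gap 0.0939 F [-0.4  0.2 -0.7] T [-0.02  0.01 -0.03]
shift [-2.179  1.822 -0.623] turn [0.    0.001 0.499] target [0.403 0.077 0.33 ] q7 [-1.32  0.42 -0.01  1.61  0.    1.11 -0.05]
```

```bash
python3 -m inch '[[1,0,0,-0.3,0,0,0],[1,-0.2,0.15,-0.6,0,0,0.05],[1,-0.45,0.4,-0.62,0,0,0.1],[1,-0.7,0.6,-0.62,0,0,0.15],[1,-0.95,0.8,-0.62,0,0,0.2],[1,-0.95,0.8,-0.62,0,0,0.2]]'; python3 -c "
from h import *
togo(-.06,0,.33)"
```

```text
t: 0.85
ee_pos: [0.2785, 0.3684, 0.3294]
ee_rot: [3.141, 0.0, 0.964]
ft_force: [-0.5, 0.9, 1.0]
finger_gap: 0.0374
t 0.85 tcp [0.2785 0.3684 0.3294] rot [3.141 0.    0.964] gap 0.0374 F [-0.5  0.9  1. ] T [-0.04  0.03 -0.03]
shift [-0.839  1.342 -0.002] turn [0.    0.    0.296] target [0.403 0.077 0.33 ] q7 [-1.13  0.01  0.15  1.83 -0.    1.3  -0.02]
```

```bash
python3 -m inch '[[1,-0.2,0.3,0,0,0,0.05],[1,-0.4,0.55,0,0,0,0.12],[1,-0.6,0.8,0,0,0,0.2],[1,-0.75,0.95,0,0,0,0.29],[1,-0.84,1,0,0,0,0.296],[1,-0.84,1,0,0,0,0.296]]'; python3 -c "
from h import *
togo(-.06,0,.33)"
```

```text
t: 1.6
ee_pos: [0.3467, 0.1161, 0.3297]
ee_rot: [3.142, -0.0, 0.499]
ft_force: [-0.4, 2.1, -0.3]
finger_gap: -0.0
t 1.6 tcp [0.3467 0.1161 0.3297] rot [ 3.142 -0.     0.499] gap -0.0 F [-0.4  2.1 -0.3] T [-0.06  0.08 -0.  ]
shift [ 0.155  0.305 -0.001] turn [ 0. -0.  0.] target [0.403 0.077 0.33 ] q7 [-0.88 -0.22  0.39  2.02  0.09  1.32 -0.01]
```

```bash
python3 -m inch '[[1,0.1,0.305,0,0,0,0],[1,0.155,0.305,0.25,0,0,0],[1,0.155,0.305,0.5,0,0,0],[1,0.155,0.305,0.5,0,0,0]]'; python3 -c "
from h import *
where();togo(-.06,0,.23);save('side','s1.png');save('top','t1.png')"
```

```text
t: 2.1
ee_pos: [0.4016, 0.0782, 0.2276]
ee_rot: [3.141, 0.006, 0.502]
ft_force: [0.3, -0.2, 0.8]
finger_gap: 0.0005
t 2.1 can-frame tcp [-0.061   0.0015  0.2276] relyaw 0.2 F [ 0.2 -0.4  0.8] T [ 0.03  0.09 -0.03] gap 0.0005
t 2.1 tcp [0.4016 0.0782 0.2276] rot [3.141 0.006 0.502] gap 0.0005 F [ 0.3 -0.2  0.8] T [ 0.03  0.09 -0.03]
shift [ 0.005  0.007 -0.012] turn [0.    0.004 0.002] target [0.403 0.077 0.23 ] q7 [-0.83 -0.02  0.56  2.1   0.01  1.07  0.22]
```

View pics/s1.png

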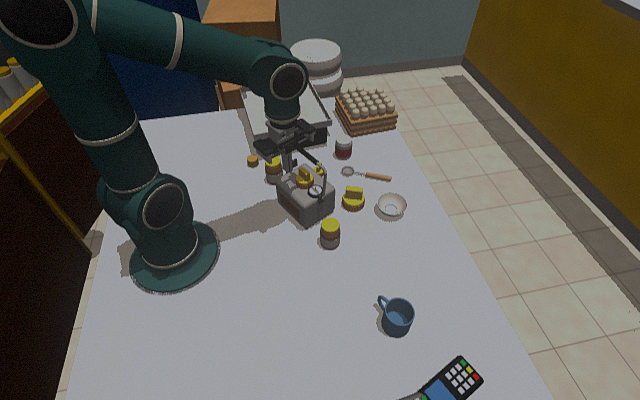

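```bash
python3 -m inch '[[1,0.13,0,0,0,0,0],[1,0.26,0,0,0,0,0],[1,0.34,0,0.015,0,0,0],[1,0.43,0,0.035,0,0,0],[1,0.48,0,0.065,0,0,0],[1,0.53,0,0.09,0,0,0],[1,0.575,0,0.13,0,0,0],[1,0.615,0,0.165,0,0,0],[1,0.615,0,0.165,0,0,0]]'; python3 -c "
from h import *
where();togo(.087,0,.157);save('top','t2.png');s=save('side','s2.png')
cv2.imwrite('pics/s2c.png',cv2.resize(s[100:260,220:400],None,fx=4,fy=3.7))"
```

```text
t: 3.32
ee_pos: [0.5116, 0.1376, 0.1974]
ee_rot: [3.141, 0.001, 0.501]
ft_force: [0.2, -0.7, -0.4]
finger_gap: 0.0004
t 3.33 can-frame tcp [0.064  0.0011 0.1974] relyaw 0.2 F [-0.2 -0.7 -0.4] T [-0.01 -0.01  0.02] gap 0.0004
t 3.33 tcp [0.5116 0.1376 0.1974] rot [3.141e+00 1.000e-03 5.010e-01] gap 0.0004 F [ 0.2 -0.7 -0.4] T [-0.01 -0.01  0.02]
shift [0.115 0.006 0.202] turn [0.    0.    0.002] target [0.532 0.148 0.157] q7 [-0.78  0.28  0.55  1.87 -0.17  1.03  0.34]
```

View pics/s2c.png

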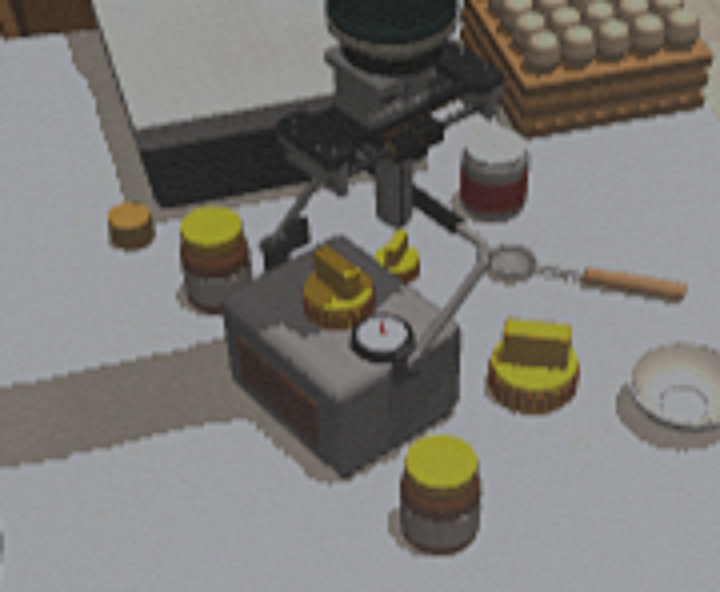

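```bash
python3 -m inch '[[1,0.03,0,0.05,0,0,0],[1,0.065,0,0.1,0,0,0],[1,0.095,0,0.15,0,0,0],[1,0.12,0,0.2,0,0,0],[1,0.125,0,0.2,0,0,0],[1,0.125,0,0.2,0,0,0]]'; python3 -c "
from h import *
where();togo(.087,0,.157);save('top','t3.png');s=save('side','s3.png')
cv2.imwrite('pics/s3c.png',cv2.resize(s[100:260,220:400],None,fx=4,fy=3.7))"
```

```text
t: 4.18
ee_pos: [0.5336, 0.1493, 0.1582]
ee_rot: [3.141, -0.0, 0.501]
ft_force: [0.6, -0.3, -0.5]
finger_gap: 0.0008
t 4.17 can-frame tcp [0.089  0.0009 0.1582] relyaw 0.1 F [ 0.4 -0.5 -0.5] T [ 0.01  0.02 -0.01] gap 0.0008
t 4.17 tcp [0.5336 0.1493 0.1582] rot [ 3.141 -0.     0.501] gap 0.0008 F [ 0.6 -0.3 -0.5] T [ 0.01  0.02 -0.01]
shift [-0.01   0.004  0.006] turn [ 0.    -0.     0.001] target [0.532 0.148 0.157] q7 [-0.75  0.38  0.53  1.85 -0.23  0.97  0.38]
```

View pics/s3c.png

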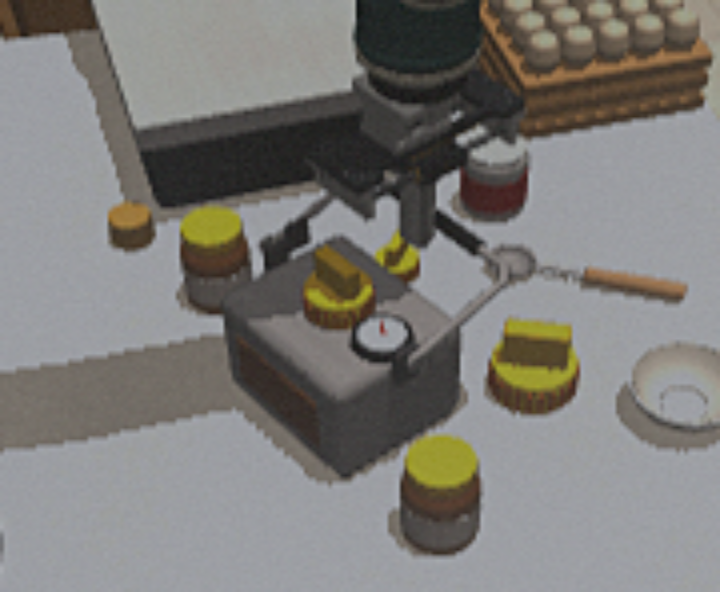

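```bash
python3 -m inch '[[1,-0.15,0,-0.05,0,0,0],[0.5,-0.2,0,-0.35,0,0,0],[0.5,-0.3,0,-0.45,0,0,0],[0.5,-0.445,0,-0.45,0,0,0],[0.5,-0.445,0,-0.45,0,0,0]]'; python3 -c "
from h import *
where();togo(0,0,.162);t=save('top','t4.png');s=save('side','s4.png')
cv2.imwrite('pics/s4c.png',cv2.resize(s[100:260,220:400],None,fx=4,fy=3.7))
cv2.imwrite('pics/t4c.png',cv2.resize(t[140:290,190:370],None,fx=4,fy=4))"
```

```text
t: 4.9
ee_pos: [0.4545, 0.1061, 0.249]
ee_rot: [-3.141, -0.003, 0.5]
ft_force: [-0.2, 0.4, 0.9]
finger_gap: 0.0373
t 4.9 can-frame tcp [-0.0011  0.0008  0.249 ] relyaw 0.1 F [-0.   0.4  0.9] T [-0.08 -0.01 -0.  ] gap 0.0373
t 4.9 tcp [0.4545 0.1061 0.249 ] rot [-3.141e+00 -3.000e-03  5.000e-01] gap 0.0373 F [-0.2  0.4  0.9] T [-0.08 -0.01 -0.  ]
shift [0.005 0.004 0.435] turn [-0.    -0.002  0.001] target [0.456 0.106 0.162] q7 [-0.84  0.09  0.58  1.96 -0.05  1.11  0.27]
```

View pics/s4c.png

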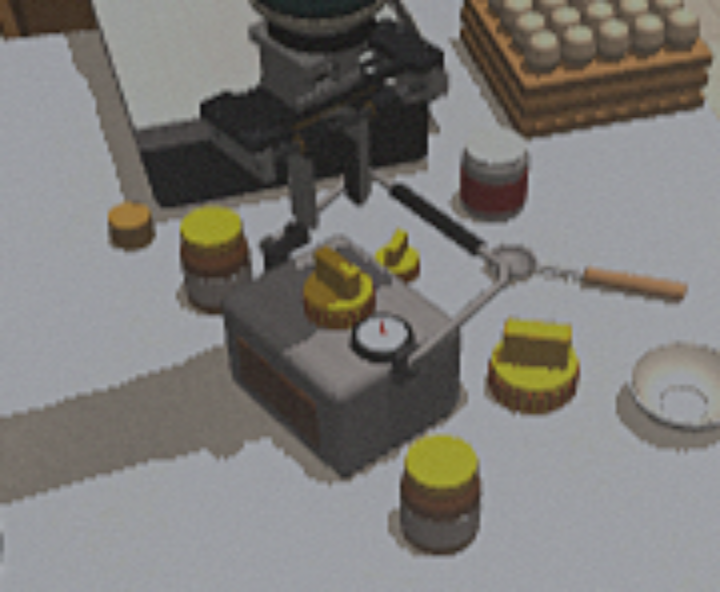

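View pics/t4c.png

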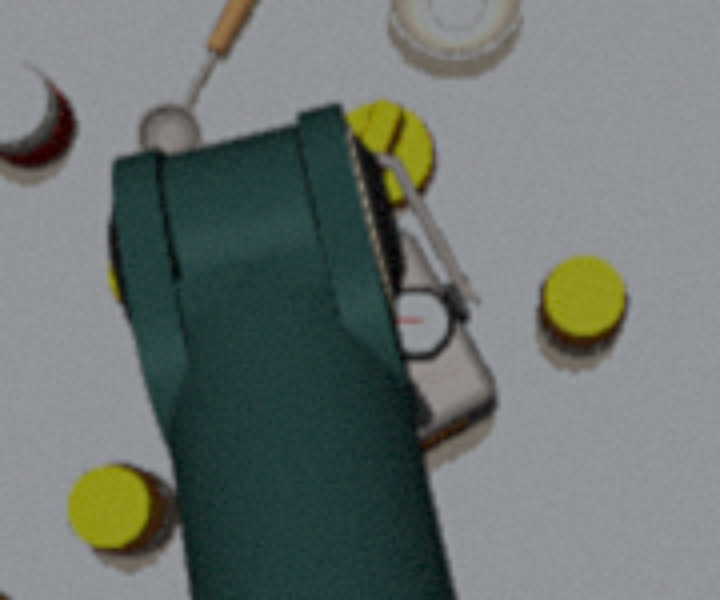

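The handle is out to the far side. In the side crop the black grip runs from (393,190) to (487,250). I check the angle from that.

```bash
python3 -c "
from h import *
for th in (1.05,1.15,1.25):
  b=[.115*np.sin(th),.14+.115*np.cos(th)]
  print(th,((proj('side',can(*C,[[b[0],y,b[1]] for y in (.055,-.055)]))-[220,100])*[4,3.7]).round(0).tolist())
"
```

```text
1.05 [[385.0, 178.0], [471.0, 239.0]]
1.15 [[389.0, 184.0], [475.0, 244.0]]
1.25 [[393.0, 191.0], [478.0, 251.0]]
```

```bash
python3 -m inch '[[0.5,0.005,0.004,0.25,0,0,0],[0.5,0.005,0.004,0.35,0,0,0],[0.5,0.005,0.004,0.435,0,0,0],[0.5,0.005,0.004,0.435,0,0,0]]'; python3 -c "
from h import *
where();togo(0,0,.162)
s=save('side','s5.png')
cv2.imwrite('pics/s5c.png',cv2.resize(s[130:220,260,][:,] if 0 else s[130:220,260:360],None,fx=7,fy=6.5))"
```

```text
t: 5.5
ee_pos: [0.457, 0.1067, 0.1608]
ee_rot: [3.141, 0.0, 0.501]
ft_force: [0.5, 0.7, 1.2]
finger_gap: 0.0471
t 5.5 can-frame tcp [1.300e-03 1.000e-04 1.608e-01] relyaw 0.2 F [0.7 0.4 1.2] T [-0.06 -0.01  0.01] gap 0.0471
t 5.5 tcp [0.457  0.1067 0.1608] rot [3.141 0.    0.501] gap 0.0471 F [0.5 0.7 1.2] T [-0.06 -0.01  0.01]
shift [-0.006  0.    -0.006] turn [0.    0.    0.002] target [0.456 0.106 0.162] q7 [-0.8   0.22  0.57  2.05 -0.15  0.91  0.35]
```

View pics/s5c.png

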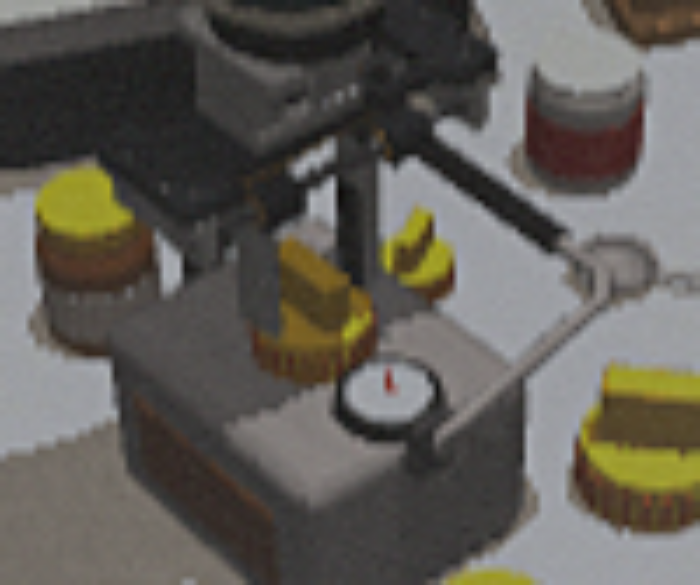

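The handle matches 1.25 rad. The fingers straddle the wing, at (260,285) and (357,215) around it at (315,285). Closing now.

```bash
python3 -m inch '[[1,-0.005,0,-0.005,0,0,0],[1,-0.005,0,-0.005,0,0,0],[1,-0.005,0,-0.005,0,0,0],[1,-0.005,0,-0.005,0,0,0],[1,-0.005,0,-0.005,0,0,0]]'; python3 -c "
from h import *
where();togo(0,0,.162)"
```

```text
t: 6.18
ee_pos: [0.4569, 0.1066, 0.1629]
ee_rot: [3.141, -0.002, 0.501]
ft_force: [2.2, 2.0, 4.0]
finger_gap: 0.0156
t 6.17 can-frame tcp [ 0.0012 -0.      0.1629] relyaw 0.2 F [2.9 0.7 4. ] T [ 0.41 -0.36 -0.  ] gap 0.0156
t 6.17 tcp [0.4569 0.1066 0.1629] rot [ 3.141e+00 -2.000e-03  5.010e-01] gap 0.0156 F [2.2 2.  4. ] T [ 0.41 -0.36 -0.  ]
shift [-0.006 -0.     0.005] turn [ 0.    -0.001  0.002] target [0.456 0.106 0.162] q7 [-0.8   0.21  0.58  2.05 -0.14  0.92  0.35]
```

```bash
python3 -m inch '[[1,0,0,0,0,0,0.03],[1,0,0,0,0,0,0.06],[1,0,0,0,0,0,0.08],[1,0,0,0,0,0,0.1],[1,0,0,0,0,0,0.1]]'; python3 -c "
from h import *
where()"; python3 -m inch '[[1,0,0,0,0,0,0.02],[1,0,0,0,0,0,0.04],[1,0,0,0,0,0,0.04]]'; python3 -c "
from h import *
where()"
```

```text
t: 6.8
ee_pos: [0.4568, 0.1064, 0.1629]
ee_rot: [3.141, -0.002, 0.344]
ft_force: [-0.2, -1.0, 1.4]
finger_gap: 0.0158
t 6.8 can-frame tcp [ 1.000e-03 -1.000e-04  1.629e-01] relyaw -8.9 F [-0.7 -0.8  1.4] T [-0.29  0.14  0.04] gap 0.0158
t: 7.18
ee_pos: [0.4568, 0.1064, 0.1629]
ee_rot: [3.141, -0.002, 0.28]
ft_force: [0.4, -1.3, 2.6]
finger_gap: 0.0157
t 7.17 can-frame tcp [ 1.000e-03 -1.000e-04  1.629e-01] relyaw -12.5 F [-0.3 -1.4  2.6] T [-0.28  0.18  0.02] gap 0.0157
```

```bash
python3 -m inch '[[1,0,0,0,0,0,0.05],[1,0,0,0,0,0,0.1],[1,0,0,0,0,0,0.12],[1,0,0,0,0,0,0.12]]'; python3 -c "
from h import *
where()
s=save('side','s6.png')
cv2.imwrite('pics/s6c.png',cv2.resize(s[130:220,260:360],None,fx=7,fy=6.5))"
```

```text
t: 7.68
ee_pos: [0.4568, 0.1065, 0.1629]
ee_rot: [3.142, -0.002, 0.093]
ft_force: [-0.1, -0.6, 2.3]
finger_gap: 0.0158
t 7.67 can-frame tcp [ 0.0011 -0.      0.1629] relyaw -23.2 F [-0.4 -0.5  2.3] T [-0.21  0.21 -0.01] gap 0.0158
```

View pics/s6c.png

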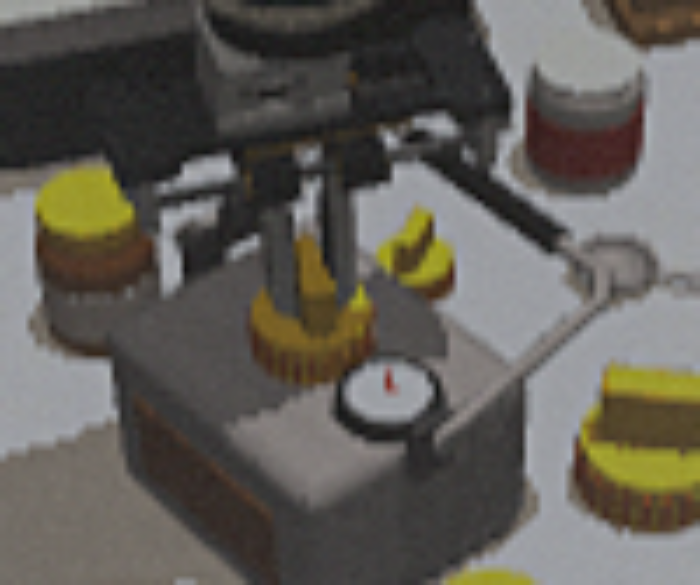

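The wing has turned with the gripper at (315,285) with no resisting torque, so clockwise is the right way. Continuing to about 72 degrees.

```bash
python3 -m inch '[[1,0,0,0,0,0,0.08],[1,0,0,0,0,0,0.17],[1,0,0,0,0,0,0.26],[1,0,0,0,0,0,0.35],[1,0,0,0,0,0,0.44],[1,0,0,0,0,0,0.5],[1,0,0,0,0,0,0.54],[1,0,0,0,0,0,0.54]]'; python3 -c "
from h import *
where()
s=save('side','s7.png')
cv2.imwrite('pics/s7c.png',cv2.resize(s[130:220,260:360],None,fx=7,fy=6.5))"
```

```text
t: 8.72
ee_pos: [0.4568, 0.1066, 0.1629]
ee_rot: [-3.14, -0.001, -0.754]
ft_force: [-0.2, -0.0, 1.9]
finger_gap: 0.0159
t 8.72 can-frame tcp [1.100e-03 1.000e-04 1.629e-01] relyaw -71.7 F [-0.2  0.1  1.9] T [-0.14  0.28  0.  ] gap 0.0159
```

View pics/s7c.png

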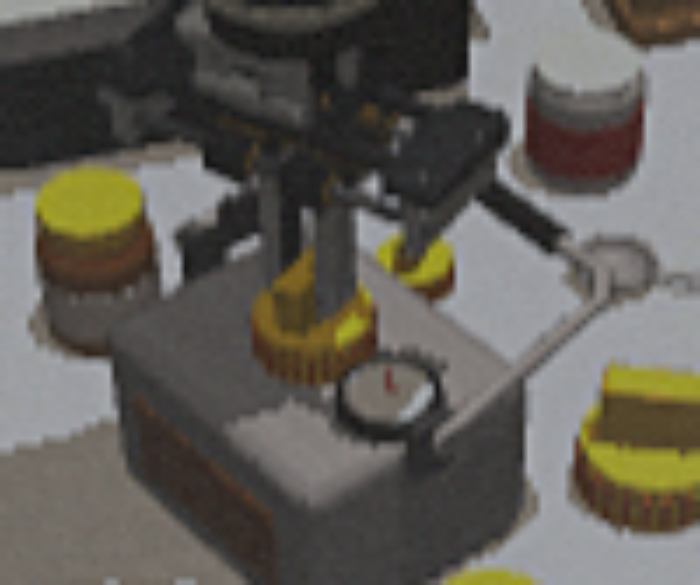

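The wing has turned with the fingers, still seated at (310,320). Now a gentle straight lift.

```bash
python3 -m inch '[[1,0,0,-0.02,0,0,0],[1,0,0,-0.05,0,0,0],[1,0,0,-0.09,0,0,0],[1,0,0,-0.13,0,0,0],[1,0,0,-0.16,0,0,0],[1,0,0,-0.16,0,0,0]]'; python3 -c "
from h import *
where()
s=save('side','s8.png')
cv2.imwrite('pics/s8c.png',cv2.resize(s[130:220,260:360],None,fx=7,fy=6.5))"
```

```text
t: 9.52
ee_pos: [0.457, 0.1068, 0.1954]
ee_rot: [-3.139, -0.001, -0.753]
ft_force: [0.9, -0.1, -1.7]
finger_gap: 0.0157
t 9.53 can-frame tcp [0.0013 0.0002 0.1954] relyaw -71.7 F [ 0.7 -0.5 -1.7] T [-0.07  0.11  0.02] gap 0.0157
```

View pics/s8c.png

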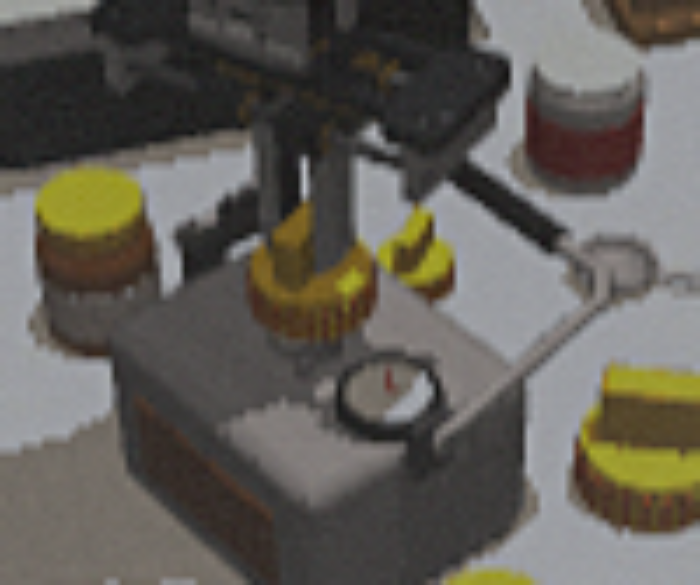

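The cap is off and the neck shows at (310,350) below it. I raise it to about 10 cm above.

```bash
python3 -m inch '[[1,0,0,-0.08,0,0,0],[1,0,0,-0.18,0,0,0],[1,0,0,-0.28,0,0,0],[1,0,0,-0.34,0,0,0],[1,0,0,-0.36,0,0,0],[1,0,0,-0.36,0,0,0],[1,0,0,-0.36,0,0,0],[1,0,0,-0.36,0,0,0]]'; python3 -c "
from h import *
where();o=sensors.get_obs();print(o['ee_rot'],abs(o['dq']).max())
t=save('top','t9.png');s=save('side','s9.png')
cv2.imwrite('pics/s9c.png',cv2.resize(s[100:260,220:400],None,fx=4,fy=3.7))"
```

```text
t: 10.58
ee_pos: [0.4564, 0.1066, 0.2666]
ee_rot: [-3.14, -0.001, -0.753]
ft_force: [0.6, -0.3, -1.6]
finger_gap: 0.0155
t 10.57 can-frame tcp [0.0008 0.0003 0.2666] relyaw -71.7 F [ 0.4 -0.5 -1.6] T [-0.08  0.15 -0.04] gap 0.0155
[-3.14047675e+00 -1.01524518e-03 -7.52750248e-01] 0.003221875321432851
```

View pics/s9c.png

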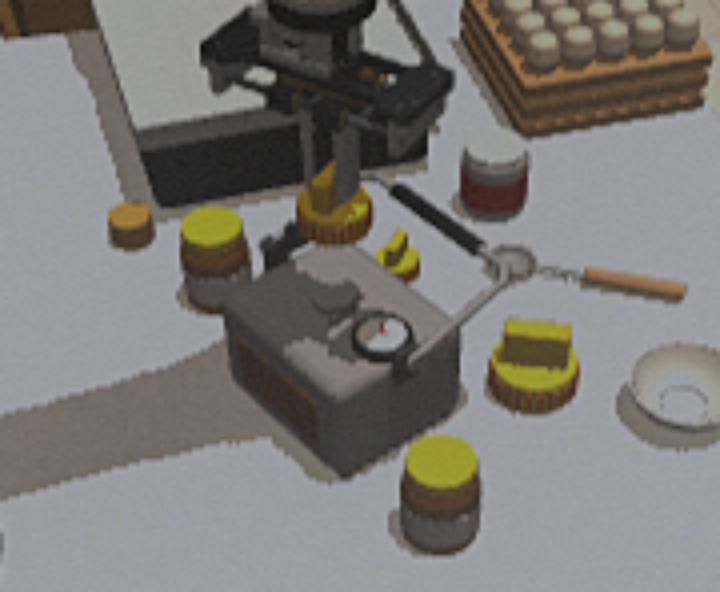

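View pics/t9.png

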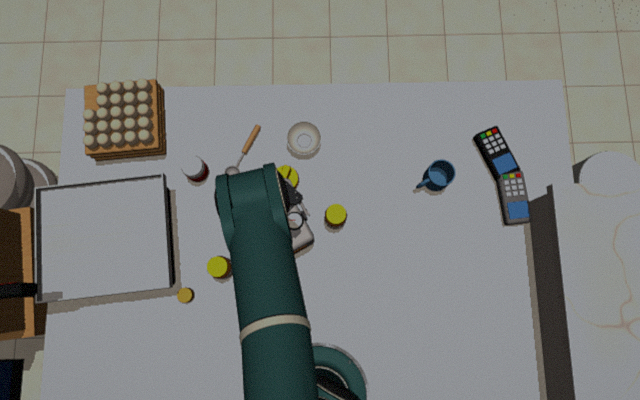

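The side crop shows the cap held level at (335,210) above the bare neck (335,298), the handle still out, and nothing else moved. Handing in.

```bash
python3 -c "
from h import *
print(order.finish_job())"
```

```text
the job is handed in; nothing more can be done
None
```

The canister is open and the job is handed in, at about 10.7 s of the 58 s allowed; the system gave no verdict.

- **Handle:** I pushed it out with closed fingers until it snapped. After I backed off, the bar ends in the side picture matched the 1.25 rad stop, with one end about 2 px off along the bar. It was still there in the last picture.
- **Cap:** I gripped the wing and tried clockwise (seen from above). It ran past 12 degrees with no resisting torque, so that was the right way. I turned it to about 72 degrees while seated, then lifted it straight off.
- **Last checks:**
  - The cap is in the grip (15.5 mm opening, about 1.6 N of weight), tilted less than 0.1 degrees and still.
  - Its underside is about 104 mm above the neck point and within about 1 mm of its axis; both come from the arm position and my fitted canister pose, not from a separate measurement.
  - In the last pictures the jars, tin, bowl, mug, spoon, weight and spare caps looked unmoved. This was a look by eye, and the arm hid part of the top view.

No check failed or disagreed.

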